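Match the analyser hatch's hinge leaf to its jamb and hold it for the pin

ROBOT

A 6-joint arm with a two-finger parallel gripper is mounted at the origin on the work surface. World frame = base frame: x ahead of the robot, y to its left, z up, the work surface at z = 0. Lengths are in m, angles in rad, forces in N, time in s.
With the tool pointing down it reaches from about 0.3 to 0.875 m from the base axis. Payload 6.4 kg.
Tool frame: the origin (TCP) lies at the very end of the fingers, on their centre line; the grasp point (between the pads) lies 19 mm behind it; z points along the fingers, y is the line along which they close (so a half turn about z gives the same grasp; the last joint's range is limited). The gripper opens to 85 mm and grips with 20 to 120 N. Pads are 22 mm wide; open, the fingers measure 114 mm over their backs; the gripper's body (76 mm by 85 mm) begins 54 mm behind the grasp point. The pads swing forward as they close: fully open they stand 13 mm farther back than shut.
Start: joints at [-0.206, 0.181, 1.607, -0, 1.354, -0.206], TCP at [0.575, 0, 0.231] pointing down, gripper open.
Joint ranges: [-2.99, 2.99], [-0.89, 2.07], [0.3, 2.58], [-1.14, 4.28], [0, 2.63], [-3.12, 3.12]. Speed limits (rad/s): [2.57, 2.57, 3.01, 3.14, 3.14, 3.14].

INTERFACE

Orientations are given as a unit quaternion [w, x, y, z].
In Python, from bench import ctrl, camera, calibration, order, outline_of gives the robot as it stands.
- The arm moves only by the tool move_arm, never from a script. Its argument "series" is a list that holds one entry, the list of rows, each a list of 5 numbers: the opening, from 0 (shut) to 1 (fully open), then the shift along the tool's x, y, z in mm, then the turn about the tool's z in rad. A call has exactly 10 rows; each row is the pose to reach, as a shift and turn from the pose commanded when the call began, along the tool's axes at that moment; what a row does not reach only later rows make up. A row lasts 1/12 s, in which the tool goes at most 41.7 mm and 7.16 degrees, less where a joint would pass 70% of its speed; a pose out of reach is approached as far as the arm can. A call with a gripper value outside its range is refused whole. The fingers move at their own pace and stop on an object; the grip force is fixed at half the most. Time passes only in rows, so rows that repeat a pose let the fingers close, or fill a call up. It gives the time, the measured TCP pose, the force, the opening and the grip force at its end, in the units of the state.
- ctrl.get_obs(): the state, without advancing time (a new reading comes with each control period).
- camera(name): name is "scene" or "side" or "wrist"; returns (picture, depth): 384x512x3 uint8, blue, green, red; 384x512 float32, m along the optical axis (not along the pixel's ray), 0 where there is no reading.
- calibration(name): a dict with "intrinsics" (3x3 intrinsics, pixels), "rvec" (rotation vector, rad) and "tvec" (3), from world to camera coordinates, as OpenCV has them. Camera axes: x right, y down, z forward; pixel columns grow to the right and rows downward; lengths in m; the calibration is good to about 2 mm. A picture is of the moment at which its call begins: read the wrist's pose just before it. calibration takes no time and is no camera call; for the wrist camera it gives the pose at the moment of the call.
- order.hand_in(): hands the job in; it is judged then, once.
Trained networks look in the newest picture that a camera, given by its name, has taken for a name from the list of things; names that differ only in an ending like _2 or _b are one class to them, and where a whole thing is asked for, a point or a joint stands for the part that bears it (a point fixed in the world has none). Each returns a list of dicts, best first, with "conf" (0 to 1); they miss things now and then, are a little off and sometimes report something else, mostly with a low value. They report only what shows in the picture. A call takes as long as a camera call.
- outline_of(target, camera): "region" (384x512 bool, what is visible of it) and "bbox" ([centre column, centre row, width, height] in pixels, round what is visible of it).
The state is a dict: "time_s": time; "q": joint angles; "dq": joint speeds; "joint_efforts": joint torques, N m; "eef_pos": TCP position; "eef_rot": TCP orientation; "wrist_force": force on the tool from outside, world axes, zero at the start; "torque": the same for the moment, N m; "opening": opening from 0.0 (shut) to 1.0 (fully open); "grasp_force": force on a finger pad.
Only numpy, scipy, OpenCV 4.12 (cv2) and the standard library are available. Lean on these libraries where they do the work, as an engineer would, in place of code of your own. Each camera call takes 0.05 s, during which the arm holds its last target. There are 200 camera calls.

TASK

The hatch of the blood analyser is being rehung. Of the two loose hinge leaves standing in the white stands, lift out the one whose single middle knuckle fits between the two knuckles of the grey jamb block and bring it in between them, plate standing straight up, until its hole lines up with the jamb's two holes so that the hinge pin could be slid through all three. Finish while still holding it there, steady in the gripper, free of the jamb and not resting or pressing on it; leave the other leaf, the pin and everything else where they are.

Things in the scene. Friction and masses are not known exactly. Their poses are not given: they have to be found in the camera images.
- leaf: Matching hinge leaf (loose, 0.15-0.31 kg): upright aluminium plate 8 mm thick (x), 110 mm wide (y), blue strip along its top, ONE brass knuckle below its middle. Origin under the knuckle, z up: knuckle z = 0 to 22 mm, neck 24 mm wide up to 30, plate 30 to 95 mm. Half a turn about z gives the same shape. Starts upright, lower edge in a stand's slots; lifts straight up out of them.
- leaf_mid (a point): Centre of the matching leaf's plate, where it is grasped across its 8 mm thickness (along its x); 51.5 mm straight above the knuckle's axis, 32.5 mm below the top edge. Axes as leaf.
- leaf_knuckle (a point): Centre of the matching leaf's brass knuckle: a barrel 22 mm in diameter and 24 mm long with a 12 mm hole along its y axis. z up, towards the plate.
- jamb: The fixed jamb block: grey block 50 mm deep (x), 130 mm wide (y), top at 110 mm, on a dark foot 150 mm wide, with a blue strip on top. Origin at the underside on the work surface; its front with the fixed hinge leaf faces its +x, away from the robot. Never moves.
- jamb_axis (a point): Middle of the pin axis (along y) of the jamb's fixed leaf, 115 mm above the bench, 43 mm in front (+x) of the jamb's origin; axes as jamb. Its two brass knuckles (22 mm in diameter, 24 mm long, 12 mm holes) are centred 28 mm either side, so the gap between is 32 mm, open above and below; behind it the fixed plate is 19 mm from the axis. Nothing in the gap supports the loose knuckle.
- stand_a: Fixed white slotted stand that holds the matching leaf, 70 mm (x) by 124 mm (y), 62 mm high; two cheeks 50 mm either side of its middle carry 11.6 mm wide slots whose floor is 44 mm up. Origin at the centre of its underside; the plate stands along its y. The two stands may change places.
- stand_b: The same kind of stand, holding the other leaf.
- spare_mid (a point): Centre of the plate of the other leaf: same plate, but TWO knuckles, 28 mm either side of the middle, so that it does not fit. Stays in its stand.
- pin: Steel hinge pin, 7 mm in diameter, 74 mm long, lying in the blue tray (100 by 70 mm, 22 mm high). Origin under its middle. Not to be touched.
- tube_rack: Loose white rack of eight capped sample tubes, 62 by 114 mm, 94 mm high; origin at the centre of its underside. Stays.
- bottle: Loose white bottle with a blue cap, 60 mm in diameter, 130 mm high; origin at the centre of its underside. Stays.
- scanner: Loose black hand-held code scanner, about 200 mm long, 34 mm high; origin under its middle. Stays.
- driver: Loose screwdriver, about 200 mm long, lying on the bench near the robot; origin under its middle. Stays.

How it is judged:
By the outcome, as a careful person would: the job done as asked, in the order asked, and still so for the second after the job is handed in, while the arm keeps its last pose, push and grip.
It also fails if it takes over 42 s, if anything falls off the work surface, if the arm or the gripper's body presses on something with over 40 N, if the wrist force passes 120 N, or if a joint passes its speed limit or range.

## Working session

There is one attempt and no reset: what is moved stays moved. The work goes in short steps, Python scripts to look and compute and a tool call to move; the robot and the scene stay as the last step left them, time stands still between calls to the robot, and variables do not carry over. Pictures are saved under pics/ and viewed, at most 10 in all, crops included, and the job is handed in when it is done.

Besides the shell and the picture viewer there is one more tool, called after "Emit:" by a JSON object that holds its "fn" and its "kwargs", one argument or row to a line. move_arm: Moves the arm, as the interface text tells. Its arguments: {"type":"object","properties":{"series":{"type":"array","items":{"type":"array","items":{"type":"array","items":{"type":"number"}}}}},"required":["series"]}

```bash
mkdir -p pics; ls; cat > h.py <<'E'
import numpy as np, cv2
from bench import ctrl, camera, calibration, order, outline_of
def cal(n):
    c=calibration(n); return np.array(c["intrinsics"]),cv2.Rodrigues(np.array(c["rvec"]))[0],np.array(c["tvec"]).ravel()
def pts(c,depth,mask):
    K,R,t=c; v,u=np.nonzero(mask&(depth>0)); z=depth[v,u]
    P=np.stack([(u-K[0,2])*z/K[0,0],(v-K[1,2])*z/K[1,1],z],1); return (P-t)@R
def proj(c,P):
    K,R,t=c; p=(np.atleast_2d(P)@R.T+t)@K.T; return p[:,:2]/p[:,2:]
E
python3 - <<'E'
from h import *
o=ctrl.get_obs(); print(o["time_s"],o["eef_pos"],o["eef_rot"])
ims=[]
for n in ["scene","side"]:
    c=cal(n); im,d=camera(n); cv2.imwrite(f"pics/{n}0.png",im); np.savez(f"{n}0",im=im,d=d)
    print(n,"cam at",-c[1].T@c[2])
    for t in ["leaf","spare_mid","jamb","stand_a","pin","tube_rack","bottle","scanner","driver"]:
        for r in outline_of(t,n)[:3]:
            P=pts(c,d,r["region"]); 
            print(t,round(r["conf"],2),np.round(r["bbox"]),np.round(np.percentile(P,[3,50,97],axis=0),3).tolist() if len(P) else None)
E
```

```text
pics
0.0 [5.74432689e-01 1.39601045e-04 2.30378641e-01] [-7.55232423e-04  7.07112310e-01  7.07100686e-01 -4.79072114e-04]
scene cam at [ 1.65405714 -0.06438279  0.99862213]
leaf 0.86 [294. 197.  36.  25.] [[0.439, 0.054, 0.002], [0.549, 0.104, 0.076], [0.557, 0.155, 0.11]]
jamb 0.91 [215. 190.  48.  45.] [[0.456, -0.21, 0.006], [0.504, -0.143, 0.069], [0.534, -0.077, 0.122]]
stand_a 0.89 [290. 207.  39.  24.] [[0.517, 0.048, 0.002], [0.559, 0.102, 0.008], [0.584, 0.161, 0.054]]
stand_a 0.74 [351. 208.  37.  24.] [[0.523, 0.234, 0.001], [0.563, 0.294, 0.008], [0.592, 0.344, 0.058]]
tube_rack 0.67 [298. 248.  42.  36.] [[0.66, 0.044, 0.0], [0.76, 0.099, 0.045], [0.774, 0.151, 0.095]]
bottle 0.6 [234. 254.  17.  46.] [[0.766, -0.113, 0.004], [0.796, -0.085, 0.074], [0.808, -0.058, 0.13]]
scanner 0.72 [381. 244.  38.  46.] [[0.643, 0.283, 0.009], [0.716, 0.348, 0.03], [0.8, 0.408, 0.036]]
driver 0.65 [300. 177.  10.  16.] [[0.354, 0.123, 0.012], [0.398, 0.146, 0.022], [0.432, 0.166, 0.027]]
driver 0.41 [294. 197.  39.  25.] [[0.543, 0.054, 0.028], [0.55, 0.105, 0.079], [0.557, 0.155, 0.1
[... 917 characters left out ...]
7.] [[0.709, 0.038, 0.006], [0.731, 0.059, 0.045], [0.767, 0.132, 0.094]]
tube_rack 0.39 [231. 181.  30.  35.] [[0.513, 0.04, 0.004], [0.536, 0.074, 0.008], [0.577, 0.153, 0.057]]
bottle 0.79 [327. 204.  29.  48.] [[0.746, -0.12, 0.004], [0.767, -0.108, 0.071], [0.796, -0.082, 0.13]]
bottle 0.71 [226. 144.  28.  32.] [[0.505, 0.23, 0.002], [0.536, 0.264, 0.009], [0.584, 0.337, 0.061]]
bottle 0.17 [230. 166.  16.  39.] [[0.537, 0.046, 0.033], [0.543, 0.084, 0.089], [0.552, 0.149, 0.109]]
scanner 0.44 [223. 131.  15.  30.] [[0.529, 0.235, 0.018], [0.551, 0.293, 0.073], [0.562, 0.338, 0.108]]
driver 0.78 [172. 181.  43.  15.] [[0.331, 0.105, -0.001], [0.394, 0.129, 0.019], [0.441, 0.18, 0.026]]
```

```bash
python3 - <<'E'
from h import *
im=np.load("scene0.npz")["im"]
cv2.imwrite("pics/crop1.png",cv2.resize(im[150:290,180:420],None,fx=3.3,fy=3.3,interpolation=cv2.INTER_CUBIC))
im=np.load("side0.npz")["im"]
E
```

```text
(no output)
```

View pics/crop1.png

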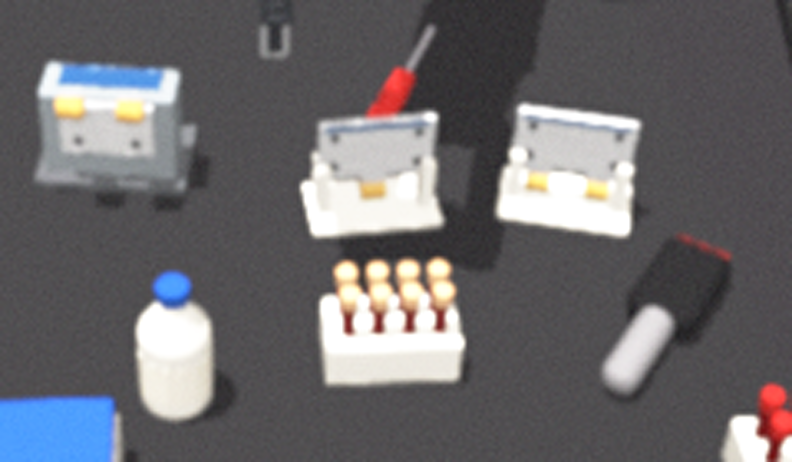

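The picture shows the single-knuckle leaf in the left stand, with its knuckle at crop (372,190), world about (0.547, 0.104). The two-knuckle leaf is in the right stand. The jamb is at far left, with its knuckles at crop (70,107) and (130,110). Next I'll look with the wrist camera above the leaf.

Emit:
{"fn": "move_arm", "kwargs": {
  "series": [
    [[1,35,-9,0,0],[1,70,-18,0,0],[1,104,-27,0,0],[1,104,-27,0,0],[1,104,-27,0,0],[1,104,-27,0,0],[1,104,-27,0,0],[1,104,-27,0,0],[1,104,-27,0,0],[1,104,-27,0,0]]
  ]
}}

```text
time_s: 1.83
eef_pos: [0.5482, 0.1032, 0.2312]
eef_rot: [-0.0, 0.708, 0.707, -0.0]
wrist_force: [-0.1, 0.4, 0.6]
opening: 1.002
grasp_force: 0.0
```

```bash
python3 - <<'E'
from h import *
o=ctrl.get_obs(); print(o["time_s"],o["eef_pos"],o["eef_rot"])
c=cal("wrist"); im,d=camera("wrist"); cv2.imwrite("pics/w1.png",im); np.savez("w1",im=im,d=d,K=c[0],R=c[1],t=c[2])
print("cam at",-c[1].T@c[2],c[1])
for t in ["leaf","jamb","stand_a"]:
    for r in outline_of(t,"wrist")[:2]:
        P=pts(c,d,r["region"]); print(t,r["conf"],r["bbox"],np.round(np.percentile(P,[1,50,99],axis=0),4).tolist())
        if t=="leaf":
            Q=P[(P[:,2]>.1)&(P[:,2]<.12)]; print(len(Q),Q.mean(0),np.ptp(Q,0)); 
            if len(Q)>9: print(cv2.minAreaRect((Q[:,:2]*1000).astype(np.float32)), np.median(Q[:,2]))
E
```

```text
1.8333 [0.54821611 0.10319175 0.23120569] [-4.76785011e-05  7.07575669e-01  7.06637578e-01 -6.49854850e-05]
cam at [0.54785167 0.17958559 0.37362554] [[ 9.99997996e-01 -1.86022525e-03  7.39773489e-04]
 [-1.99604701e-03 -9.54784535e-01  2.97291957e-01]
 [ 1.53294280e-04 -2.97292838e-01 -9.54786335e-01]]
leaf 0.85 [254.9, 178.7, 20.0, 122.2] [[0.5343, 0.0496, 0.0078], [0.5446, 0.1071, 0.1084], [0.5541, 0.157, 0.1104]]
1096 [0.54412762 0.1060018  0.10867441] [0.01570133 0.1091846  0.01123349]
((544.2916259765625, 102.55237579345703), (8.416033744812012, 109.39370727539062), 4.449312686920166) 0.1087477935591038
jamb 0.86 [202.6, 317.2, 72.4, 74.0] [[0.416, -0.1713, 0.0041], [0.4728, -0.085, 0.0134], [0.5186, -0.0676, 0.1095]]
stand_a 0.58 [250.5, 27.1, 73.3, 54.1] [[0.5007, 0.2251, 0.0055], [0.5453, 0.2458, 0.0081], [0.575, 0.2751, 0.0628]]
stand_a 0.56 [256.8, 163.2, 64.5, 115.9] [[0.5081, 0.0432, 0.0056], [0.5485, 0.108, 0.008], [0.5802, 0.1642, 0.0626]]
```

View pics/w1.png

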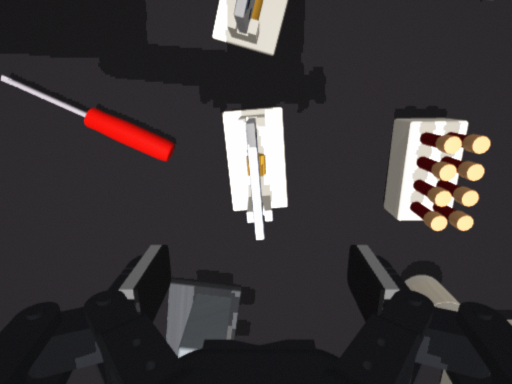

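The leaf's top edge measures 8.4 × 109 mm at z = 0.109, which matches the given size. It is centred at (0.5443, 0.1026) with a yaw of +4.45°. I'll align and go down.

Emit:
{"fn": "move_arm", "kwargs": {
  "series": [
    [[1,-1,-3.7,20,-0.079],[1,-1,-3.7,50,-0.079],[1,-1,-3.7,85,-0.079],[1,-1,-3.7,120,-0.079],[1,-1,-3.7,145,-0.079],[1,-1,-3.7,162,-0.079],[1,-1,-3.7,173,-0.079],[1,-1,-3.7,173,-0.079],[1,-1,-3.7,173,-0.079],[1,-1,-3.7,173,-0.079]]
  ]
}}

```text
time_s: 2.87
eef_pos: [0.5456, 0.103, 0.0598]
eef_rot: [0.001, 0.679, 0.734, 0.001]
wrist_force: [-0.6, -0.1, 0.7]
opening: 1.002
grasp_force: 0.0
```

Emit:
{"fn": "move_arm", "kwargs": {
  "series": [
    [[0.4,0,0,0,0],[0.2,0,0,0,0],[0,0,0,0,0],[0,0,0,0,0],[0,0,0,0,0],[0,0,0,0,0],[0,0,0,0,0],[0,0,0,0,0],[0,0,0,0,0],[0,0,0,0,0]]
  ]
}}

```text
time_s: 3.7
eef_pos: [0.5446, 0.103, 0.0585]
eef_rot: [0.0, 0.679, 0.734, 0.0]
wrist_force: [1.7, 0.6, 2.1]
opening: 0.084
grasp_force: 58.8
```

Emit:
{"fn": "move_arm", "kwargs": {
  "series": [
    [[0,0,0,-8,0],[0,0,0,-25,0],[0,0,0,-50,0],[0,0,0,-80,0],[0,0,0,-115,0],[0,0,0,-150,0],[0,0,0,-180,0],[0,0,0,-200,0],[0,0,0,-200,0],[0,0,0,-200,0]]
  ]
}}

```text
time_s: 4.53
eef_pos: [0.5444, 0.103, 0.2589]
eef_rot: [0.001, 0.679, 0.734, 0.0]
wrist_force: [-0.2, -0.7, -2.7]
opening: 0.082
grasp_force: 60.3
```

Emit:
{"fn": "move_arm", "kwargs": {
  "series": [
    [[0,-20,5,0,0.08],[0,-50,10,0,0.08],[0,-85,15,0,0.08],[0,-115,20,0,0.08],[0,-130,20,0,0.08],[0,-130,20,0,0.08],[0,-130,20,0,0.08],[0,-130,20,0,0.08],[0,-130,20,0,0.08],[0,-130,20,0,0.08]]
  ]
}}

```text
time_s: 5.37
eef_pos: [0.5741, -0.0237, 0.2578]
eef_rot: [-0.0, 0.707, 0.707, -0.0]
wrist_force: [-0.2, -0.6, -2.4]
opening: 0.087
grasp_force: 60.1
```

```bash
python3 - <<'E'
from h import *
o=ctrl.get_obs(); print(o["time_s"],o["eef_pos"],o["eef_rot"],o["opening"],o["wrist_force"])
for n in ["wrist","scene","side"]:
    c=cal(n); im,d=camera(n); np.savez(n+"2",im=im,d=d,K=c[0],R=c[1],t=c[2]); cv2.imwrite(f"pics/{n}2.png",im)
    for t in ["jamb","leaf"]:
      for r in outline_of(t,n)[:1]:
        P=pts(c,d,r["region"]); print(n,t,r["conf"],r["bbox"],np.round(np.percentile(P,[1,50,99],axis=0),4).tolist())
        np.savez(f"{n}2{t}",P=P,m=r["region"])
E
```

```text
5.3667 [ 0.57412407 -0.02373753  0.25778572] [-4.68254884e-04  7.06887871e-01  7.07325450e-01 -1.63466191e-04] 0.08728201668481317 [-0.23507761 -0.58160625 -2.44587023]
wrist jamb 0.93 [181.9, 259.9, 80.0, 143.7] [[0.411, -0.2033, 0.0058], [0.4847, -0.0998, 0.0909], [0.525, -0.0695, 0.1222]]
wrist leaf 0.81 [259.4, 244.2, 39.3, 204.0] [[0.5642, -0.0349, 0.2261], [0.5738, 0.0043, 0.3079], [0.583, 0.0306, 0.3093]]
scene jamb 0.63 [215.1, 190.9, 47.1, 41.4] [[0.4316, -0.2183, -0.0003], [0.5034, -0.1426, 0.0673], [0.5396, -0.0704, 0.1249]]
scene leaf 0.89 [254.5, 151.3, 41.2, 29.3] [[0.5722, -0.0765, 0.2213], [0.5793, -0.0273, 0.2741], [0.5865, 0.0313, 0.3099]]
side jamb 0.88 [211.5, 238.7, 52.6, 80.3] [[0.4091, -0.225, 0.0012], [0.475, -0.189, 0.0849], [0.5335, -0.0734, 0.1251]]
side leaf 0.54 [244.4, 125.3, 8.8, 42.2] [[0.5646, -0.0826, -0.0013], [0.5721, -0.0577, 0.2759], [0.637, 0.3808, 0.3092]]
```

View pics/wrist2.png

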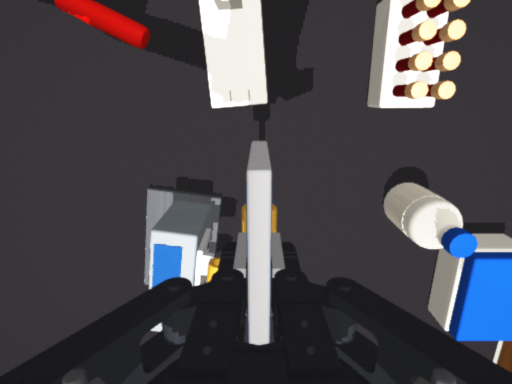

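The leaf hangs upright in the gripper, but the hand hides part of the jamb at (180,260). I'll move beside it for a clear view of the jamb knuckles and the held knuckle.

Emit:
{"fn": "move_arm", "kwargs": {
  "series": [
    [[0,-15,5,0,0],[0,-45,15,0,0],[0,-80,25,0,0],[0,-100,33,0,0],[0,-108,35,0,0],[0,-108,35,0,0],[0,-108,35,0,0],[0,-108,35,0,0],[0,-108,35,0,0],[0,-108,35,0,0]]
  ]
}}

```text
time_s: 6.65
eef_pos: [0.6093, -0.1318, 0.2585]
eef_rot: [0.0, 0.707, 0.707, 0.0]
wrist_force: [0.3, -0.7, -2.8]
opening: 0.087
grasp_force: 60.0
```

```bash
python3 - <<'E'
from h import *
o=ctrl.get_obs(); print(o["time_s"],o["eef_pos"],o["eef_rot"],o["opening"])
for n in ["wrist"]:
    c=cal(n); im,d=camera(n); np.savez(n+"3",im=im,d=d,K=c[0],R=c[1],t=c[2]); cv2.imwrite(f"pics/{n}3.png",im)
    for t in ["jamb","leaf"]:
      for r in outline_of(t,n)[:1]:
        P=pts(c,d,r["region"]); print(n,t,r["conf"],r["bbox"],np.round(np.percentile(P,[1,50,99],axis=0),4).tolist())
        np.savez(f"{n}3{t}",P=P,m=r["region"])
        if t=="jamb":
            for lo,hi in [(.1,.1175),(.1,.135)]:
                Q=P[(P[:,2]>lo)&(P[:,2]<hi)]; print(lo,hi,len(Q),cv2.minAreaRect((Q[:,:2]*1000).astype(np.float32)),np.percentile(Q[:,2],[5,50,95]))
hsv=cv2.cvtColor(im,cv2.COLOR_BGR2HSV); m=cv2.inRange(hsv,(8,100,80),(35,255,255))
nn,l,s,ce=cv2.connectedComponentsWithStats(m)
for i in range(1,nn):
    if s[i,4]>60:
        P=pts(c,d,l==i)
        if len(P): print("brass",ce[i],s[i,4],np.round(np.percentile(P,[2,50,98],axis=0),4).tolist())
E
```

```text
6.65 [ 0.60930648 -0.13182936  0.25851623] [2.16934865e-05 7.06925943e-01 7.07287567e-01 9.25145367e-05] 0.08652139785140917
wrist jamb 0.76 [144.9, 177.0, 88.8, 148.4] [[0.4305, -0.2105, 0.0057], [0.4911, -0.1312, 0.1095], [0.5372, -0.0717, 0.1257]]
0.1 0.1175 7341 ((494.0654296875, -150.77813720703125), (129.98744201660156, 85.89781188964844), 82.23646545410156) [0.10439829 0.10993085 0.11150654]
0.1 0.135 8357 ((494.0654296875, -150.77813720703125), (129.98744201660156, 85.89781188964844), 82.23646545410156) [0.10451085 0.11011964 0.12459767]
wrist leaf 0.67 [260.3, 243.4, 39.2, 206.5] [[0.5993, -0.1446, 0.223], [0.6089, -0.1042, 0.3085], [0.619, -0.0774, 0.31]]
brass [176.61381476 174.03139717] 637 [[0.5134, -0.1534, 0.0001], [0.5313, -0.1266, 0.1236], [0.5404, -0.1155, 0.1264]]
brass [243.12878788 218.25757576] 132 [[0.5839, -0.2345, 0.0], [0.5994, -0.1269, 0.2293], [0.6007, -0.1205, 0.2324]]
brass [273.93382353 218.27941176] 136 [[0.6168, -0.1368, 0.2204], [0.6181, -0.1269, 0.2295], [0.6198, -0.1204, 0.2323]]
brass [173.19078947 227.3125    ] 608 [[0.4922, -0.254, -0.0005], [0.5233, -0.1807, 0.1231], [0.5326, -0.1705, 0.1263]]
brass [504.50451467 336.98645598] 886 [[1.7053, -1.2209, -0.7432], [1.7102, -1.1035, -0.7105], [1.7147, -0.8923, -0.6557]]
```

View pics/wrist3.png

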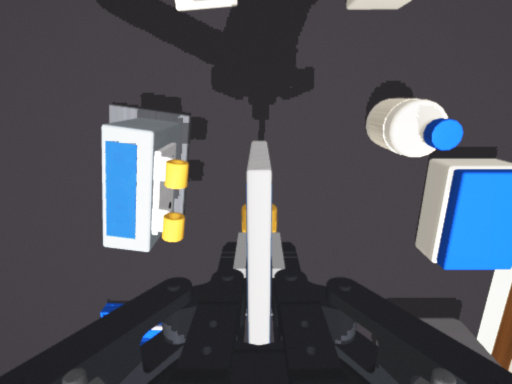

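The view is clear: jamb knuckles at (177,174) and (173,227), held knuckle at (259,218). I'll fit both the jamb's pin axis and the held leaf's pose.

```bash
cat > fit.py <<'E'
from h import *
from scipy.optimize import least_squares
def brass(im,d,c,lo,hi,box=None):
    m=cv2.inRange(cv2.cvtColor(im,cv2.COLOR_BGR2HSV),(8,100,80),(35,255,255))>0
    P=pts(c,d,m); 
    k=(P[:,2]>lo)&(P[:,2]<hi)
    if box: k&=(P[:,0]>box[0])&(P[:,0]<box[1])&(P[:,1]>box[2])&(P[:,1]<box[3])
    return P[k]
def sdf(p,P,offs):
    x,y,z,yaw=p; D=P-[x,y,z]; co,s=np.cos(yaw),np.sin(yaw)
    lx=co*D[:,0]+s*D[:,1]; ly=-s*D[:,0]+co*D[:,1]
    r=np.hypot(lx,D[:,2])-.011; e=[]
    for o in offs:
        a=np.abs(ly-o)-.012
        e.append(np.where((r>0)&(a>0),np.hypot(r,a),np.maximum(r,a)))
    e=np.array(e); return e[np.abs(e).argmin(0),np.arange(len(P))]
def fit(P,p0,offs):
    s=least_squares(sdf,p0,args=(P,offs),loss="soft_l1",f_scale=.001,x_scale=[.01,.01,.01,.1]); return s.x,np.sqrt(np.mean(np.sort(s.fun**2)[:int(.9*len(P))])),len(P)
E
cat > a.py <<'E'
from fit import *
a=np.load("wrist3.npz"); c=(a["K"],a["R"],a["t"])
P=brass(a["im"],a["d"],c,.105,.135,(.45,.56,-.22,-.08))
print("jamb wrist",fit(P,[.52,-.15,.115,-.135],[-.028,.028]))
P=brass(a["im"],a["d"],c,.205,.24,(.58,.64,-.16,-.1)); print("held",fit(P,[.609,-.132,.226,0],[0]))
for n in ["wrist3","scene2","side2"]:
    J=np.load(n+"jamb.npz")["P"]; Q=J[(J[:,2]>.1)&(J[:,2]<.1175)&(J[:,0]<.535)]
    b=np.load(n+".npz"); cc=(b["K"],b["R"],b["t"])
    P=brass(b["im"],b["d"],cc,.105,.14,(.45,.56,-.22,-.08))
    if n!="wrist3" and len(P)>20: print(n,fit(P,[.52,-.15,.115,-.135],[-.028,.028]))
J=np.load("wrist3jamb.npz")["P"]; Q=J[(J[:,2]>.107)&(J[:,2]<.114)]
r=cv2.minAreaRect((Q[:,:2]*1000).astype(np.float32)); print(r)
yaw=np.deg2rad(-7.76); e=np.array([np.cos(yaw),np.sin(yaw)]);f=np.array([-e[1],e[0]])
u=Q[:,:2]@e; v=Q[:,:2]@f; print(np.percentile(u,[.5,2,98,99.5]),np.percentile(v,[.5,2,98,99.5]))
L=np.load("wrist3leaf.npz")["P"]; T=L[L[:,2]>.303]; print("top",np.median(T[:,2]),cv2.minAreaRect((T[:,:2]*1000).astype(np.float32)))
E
python3 a.py
```

```text
jamb wrist (array([ 0.52516811, -0.1560348 ,  0.1145919 , -0.13770949]), np.float64(0.0004790179661203139), 1186)
held (array([ 6.08849209e-01, -1.32816049e-01,  2.24345290e-01, -4.70319058e-04]), np.float64(0.00024081774072567716), 255)
scene2 (array([ 0.52636764, -0.14920235,  0.11583646, -0.1457212 ]), np.float64(0.0019244894727088885), 50)
side2 (array([ 0.52579525, -0.15549895,  0.11451132, -0.13977175]), np.float64(0.000965039098243232), 224)
((493.77850341796875, -150.739013671875), (129.98744201660156, 85.31843566894531), 82.23646545410156)
[0.46774819 0.46873757 0.53522596 0.54461269] [-0.14576599 -0.14329503 -0.02003688 -0.01841177]
top 0.30866910842952605 ((608.7568969726562, -111.29780578613281), (68.12207794189453, 8.453789710998535), 89.92897033691406)
```

The fit agrees with the sizes given: pin axis at (0.5252, −0.1560, 0.1146) with yaw −0.138, and held knuckle at (0.6088, −0.1328, 0.2243) with yaw 0. I'll go above the gap first, then check.

Emit:
{"fn": "move_arm", "kwargs": {
  "series": [
    [[0,-5,-15,0,0.07],[0,-12,-42,0,0.137],[0,-20,-70,0,0.137],[0,-23,-84,10,0.137],[0,-23,-84,30,0.137],[0,-23,-84,52,0.137],[0,-23,-84,60,0.137],[0,-23,-84,60,0.137],[0,-23,-84,60,0.137],[0,-23,-84,60,0.137]]
  ]
}}

```text
time_s: 7.63
eef_pos: [0.5263, -0.1562, 0.1996]
eef_rot: [0.001, 0.754, 0.657, 0.0]
wrist_force: [0.3, 0.3, -1.7]
opening: 0.085
grasp_force: 60.0
```

```bash
cat > b.py <<'E'
from fit import *
import sys
k=sys.argv[1]; zt=float(sys.argv[2]); o=ctrl.get_obs(); print(o["time_s"],o["eef_pos"],o["eef_rot"],o["opening"],o["wrist_force"])
c=cal("wrist"); im,d=camera("wrist"); cv2.imwrite(f"pics/b{k}.png",im); np.savez("b"+k,im=im,d=d,K=c[0],R=c[1],t=c[2])
# jamb and held knuckle are separated in y along the axis
J=np.array([.5252,-.1560,.1146]); yw=-.1377
P=brass(im,d,c,.10,.2,(.48,.57,-.22,-.09))
l=-np.sin(yw)*(P[:,0]-J[0])+np.cos(yw)*(P[:,1]-J[1])
mid=np.abs(l)<.0145
print("held",fit(P[mid],[*o["eef_pos"][:2],zt,yw],[0]))
Q=P[~mid&(P[:,2]<.13)]; print(len(Q)); 
if len(Q)>30: print("jamb",fit(Q,[*J,yw],[-.028,.028]))
for r in outline_of("leaf","wrist")[:1]:
    L=pts(c,d,r["region"]); zm=np.percentile(L[:,2],90); T=L[L[:,2]>zm-.005]; print("top",np.median(T[:,2]),cv2.minAreaRect((T[:,:2]*1000).astype(np.float32)))
E
python3 b.py 1 .164
```

```text
7.6333 [ 0.52629685 -0.15617458  0.19963484] [9.03996540e-04 7.54029645e-01 6.56839675e-01 3.44357213e-04] 0.08518921754714244 [ 0.31222582  0.26133483 -1.67456648]
held (array([ 0.52565549, -0.15708955,  0.16556456, -0.14197483]), np.float64(0.00024233408343830854), 220)
214
jamb (array([ 0.52524606, -0.15557089,  0.11447829, -0.13795775]), np.float64(0.000269372703364673), 214)
top 0.24981228329918265 ((528.4474487304688, -135.72793579101562), (68.26316833496094, 8.451473236083984), 81.98936462402344)
```

View pics/b1.png

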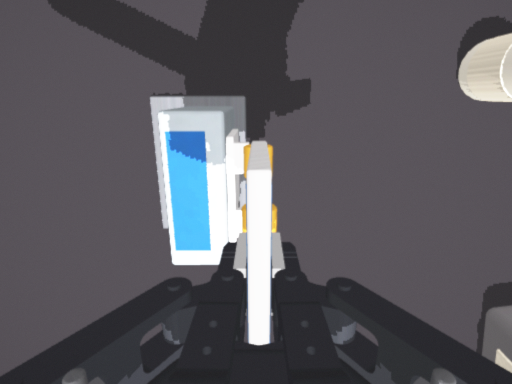

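Above the gap, the held knuckle at (259,218) is within 1.5 mm of the jamb axis, with far jamb knuckle at (258,158) and yaw matched. I'll correct for that and descend slowly.

Emit:
{"fn": "move_arm", "kwargs": {
  "series": [
    [[0,1.2,-0.3,0,0],[0,1.2,-0.3,4,0],[0,1.2,-0.3,12,0],[0,1.2,-0.3,20,0],[0,1.2,-0.3,28,0],[0,1.2,-0.3,36,0],[0,1.2,-0.3,43,0],[0,1.2,-0.3,49,0],[0,1.2,-0.3,49.5,0],[0,1.2,-0.3,49.5,0]]
  ]
}}

```text
time_s: 8.57
eef_pos: [0.5249, -0.1546, 0.1481]
eef_rot: [-0.001, 0.754, 0.657, -0.0]
wrist_force: [1.1, 0.6, -2.5]
opening: 0.085
grasp_force: 60.1
```

Emit:
{"fn": "move_arm", "kwargs": {
  "series": [
    [[0,0,0,0,0],[0,0,0,0,0],[0,0,0,0,0],[0,0,0,0,0],[0,0,0,0,0],[0,0,0,0,0],[0,0,0,0,0],[0,0,0,0,0],[0,0,0,0,0],[0,0,0,0,0]]
  ]
}}

```text
time_s: 9.4
eef_pos: [0.5252, -0.1547, 0.1488]
eef_rot: [-0.0, 0.754, 0.657, -0.0]
wrist_force: [0.4, 0.1, -1.8]
opening: 0.082
grasp_force: 60.1
```

```bash
python3 b.py 2 .115; python3 - <<'E'
from h import *
for n in ["scene","side"]:
    im,d=camera(n); cv2.imwrite(f"pics/{n}4.png",im); np.savez(n+"4",im=im,d=d)
a=cv2.imread("pics/scene4.png")[120:230,170:300]; b=cv2.imread("pics/b2.png")[100:300,150:350]; s=cv2.imread("pics/side4.png")[150:300,150:290]
f=lambda x:cv2.resize(x,(266,int(266*x.shape[0]/x.shape[1])),interpolation=cv2.INTER_CUBIC)
L=[f(x) for x in (a,b,s)]; h=max(x.shape[0] for x in L)
cv2.imwrite("pics/m4.png",np.hstack([np.vstack([x,np.zeros((h-x.shape[0],266,3),np.uint8)]) for x in L]))
E
```

```text
9.4 [ 0.52522446 -0.154691    0.14875183] [-4.99240583e-05  7.54160303e-01  6.56690364e-01 -8.36931762e-06] 0.08191675875720211 [ 0.3578327   0.05221474 -1.76427942]
held (array([ 0.52456168, -0.15560059,  0.11457937, -0.13773492]), np.float64(0.00022511606302228962), 238)
431
jamb (array([ 0.52521175, -0.15547505,  0.11443719, -0.13740504]), np.float64(0.00025027569585016), 431)
top 0.198964861958723 ((527.4988403320312, -134.0277099609375), (67.66827392578125, 8.479982376098633), 82.02254486083984)
```

View pics/m4.png

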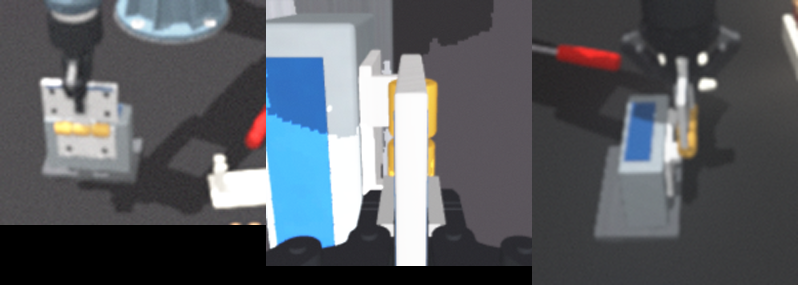

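All three views show the held knuckle lined up between the jamb's two, and the fit gives the leftover error as 0.65 mm in x and about 0.1 mm in y and z. The wrist force shows only the leaf's weight. One small trim and then I'll let it settle.

Emit:
{"fn": "move_arm", "kwargs": {
  "series": [
    [[0,0,0.3,0,0],[0,0,0.6,0,0],[0,0,0.6,0,0],[0,0,0.6,0,0],[0,0,0.6,0,0],[0,0,0.6,0,0],[0,0,0.6,0,0],[0,0,0.6,0,0],[0,0,0.6,0,0],[0,0,0.6,0,0]]
  ]
}}

```text
time_s: 10.43
eef_pos: [0.5258, -0.1548, 0.1488]
eef_rot: [0.0, 0.754, 0.657, 0.0]
wrist_force: [0.1, -0.8, -2.1]
opening: 0.089
grasp_force: 60.1
```

```bash
python3 b.py 3 .115
```

```text
10.4333 [ 0.52584833 -0.15478985  0.14880021] [2.64934063e-06 7.54177070e-01 6.56671110e-01 6.69520968e-06] 0.08876485009336658 [ 0.10107073 -0.77609995 -2.12537298]
held (array([ 0.52519935, -0.15569533,  0.11461312, -0.13777484]), np.float64(0.0002331999237872387), 238)
426
jamb (array([ 0.52502727, -0.15549665,  0.11440255, -0.14469146]), np.float64(0.00024879705461246785), 426)
top 0.19897022941170328 ((528.083740234375, -134.29058837890625), (67.85868835449219, 8.435090065002441), 82.03854370117188)
```

Aligned to within 0.3 mm.

```bash
python3 -c "
from bench import order; print(order.hand_in())"
```

```text
the job is handed in; nothing more can be done
None
```

The single-knuckle leaf is held upright between the jamb's knuckles, with its hole measured within about 0.3 mm of the jamb's pin axis and no contact force showing on the wrist; the job is handed in, finished at about 10.4 s of the 42 s.

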